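Set the drinks-counter canisters out by height

ROBOT

A 7-joint arm with a two-finger parallel gripper is mounted at the origin on the work surface. World frame = base frame: x ahead of the robot, y to its left, z up, the work surface at z = 0. Lengths are in m, angles in degrees, forces in N, time in s.
With the tool pointing down it reaches from about 0.425 to 0.875 m from the base axis. Payload 8.4 kg.
Tool frame: the origin (TCP) lies on the centre line of the jaws, within the pads' length; the fingertips stand 17 mm ahead of it and the grasp point (between the pads) lies 2 mm behind it (bot.tip_reach is the distance from the TCP to the fingertips, in m); z points along the fingers, y is the direction in which the jaws open and shut (so a half turn about z gives the same grasp; the last joint's range is limited). The gripper opens to 87 mm and grips with 3 to 60 N. Pads are 19 mm wide; open, the fingers measure 117 mm over their backs; the gripper's body (75 mm by 190 mm) begins 51 mm behind the grasp point.
Start: joints at [67.254, 19.091, 2.286, 83.961, -0.768, 76.965, -3.352], TCP at [0.191, -0.621, 0.24] pointing down, gripper open.
Joint ranges: [-147.57, 147.57], [-21.85, 119.76], [-74.77, 79.35], [14.55, 137.4], [-85.83, 265.84], [4.83, 119.75], [-152.11, 152.11]. Speed limits (degrees/s): [127.2, 127.2, 159.86, 159.86, 180, 180, 180].

INTERFACE

Orientations are given as [roll, pitch, yaw] about the fixed x, y, z axes, in that order (R = Rz(yaw) Ry(pitch) Rx(roll)).
In Python, from cell import state, cams, workorder, bot gives the robot as it stands.
- The arm moves only by the tool move_arm, never from a script. Its argument "targets" is a list of rows, each a list of 3 entries, a list of its own where there are three numbers: the closure in counts, from 0 (fully open) to 255 (shut), then the shift along the tool's x, y, z in cm, then the turn about the tool's z in degrees. In form: [[gripper, [x, y, z], turn], ...]. A call has 1 to 8 rows; each row is the pose to reach, as a shift and turn from the pose commanded when the call began, along the tool's axes at that moment; what a row does not reach only later rows make up. A row lasts 1/12 s, in which the tool goes at most 41.7 mm and 7.16 degrees, less where a joint would pass 70% of its speed; a pose out of reach is approached as far as the arm can. A call with a gripper value outside its range is refused whole. The fingers move at their own pace and stop on an object; the grip force is fixed at half the most. Time passes only in rows, so rows that repeat a pose let the fingers close. It gives the time, the measured TCP pose, the force and the opening at its end, in the units of the state.
- state(): the state, without advancing time (a new reading comes with each control period).
- cams.grab_frame(name): name is "scene" or "top" or "wrist"; returns a dict with "image" (384x512x3 uint8, red, green, blue), "mtx" (3x3 intrinsics, pixels), "world_to_cam" (4x4, takes a point from world to camera coordinates). Camera axes: x right, y up, looking along -z (the intrinsics and any distortion apply to the point x, -y, -z); pixel columns grow to the right and rows downward; lengths in m; the calibration is good to about 2 mm. A picture is of the moment at which its call begins. There is no depth.
- workorder.sign_off(): hands the job in, once; it reports no verdict.
The state is a dict: "time": time; "joint_pos": joint angles; "qd": joint speeds; "tau": joint torques, N m; "ee_pos": TCP position; "eef_rot": TCP orientation; "contact_force": force on the tool from outside, world axes, zero at the start; "torque": the same for the moment, N m; "gripper_width": opening from 0.0 (shut) to 1.0 (fully open).
Only numpy, scipy, OpenCV 4.12 (cv2) and the standard library are available. Lean on these libraries where they do the work, as an engineer would, in place of code of your own. Each camera call takes 0.05 s, during which the arm holds its last target.

TASK

Set the four steel canisters out on the row of cork coasters in order of height, one standing in the middle of each coaster: the tallest goes on the coaster next to the paper cups, and they get shorter towards the napkin holder. Keep the canisters upright, and leave the cups and the napkin holder standing where they are.

Things in the scene. Friction and masses are not known exactly. Their poses are not given: they have to be found in the camera images.
- canister_xl: the tallest of four closed steel canisters (heights 160, 135, 110 and 85 mm over all): 160 mm over all; upright cylinder 66 mm in diameter up to its flat lid at 136 mm, then a black knob on its axis, 24 mm in diameter and 24 mm high, fixed fast to it: the canister can be lifted by the knob. About 360 g, lid and all one piece. Origin: centre of the underside; z up along its axis. It starts standing on the counter.
- canister_l: the second tallest of four closed steel canisters (heights 160, 135, 110 and 85 mm over all): 135 mm over all; upright cylinder 60 mm in diameter up to its flat lid at 111 mm, then a black knob on its axis, 24 mm in diameter and 24 mm high, fixed fast to it: the canister can be lifted by the knob. About 300 g, lid and all one piece. Origin: centre of the underside; z up along its axis. It starts standing on the counter.
- canister_m: the third tallest of four closed steel canisters (heights 160, 135, 110 and 85 mm over all): 110 mm over all; upright cylinder 54 mm in diameter up to its flat lid at 86 mm, then a black knob on its axis, 24 mm in diameter and 24 mm high, fixed fast to it: the canister can be lifted by the knob. About 240 g, lid and all one piece. Origin: centre of the underside; z up along its axis. It starts standing on the counter.
- canister_s: the shortest of four closed steel canisters (heights 160, 135, 110 and 85 mm over all): 85 mm over all; upright cylinder 48 mm in diameter up to its flat lid at 61 mm, then a black knob on its axis, 24 mm in diameter and 24 mm high, fixed fast to it: the canister can be lifted by the knob. About 180 g, lid and all one piece. Origin: centre of the underside; z up along its axis. It starts standing on the counter.
- coaster_a: one of four identical round cork coasters, 84 mm in diameter, 4 mm thick, fixed on a black bar mat 3 mm thick in a straight row at 105 mm spacing (the letter says nothing about its place in the row). Origin: centre of its underside, 3 mm above the counter; its top is 7 mm above the counter.
- coaster_b: one of four identical round cork coasters, 84 mm in diameter, 4 mm thick, fixed on a black bar mat 3 mm thick in a straight row at 105 mm spacing (the letter says nothing about its place in the row). Origin: centre of its underside, 3 mm above the counter; its top is 7 mm above the counter.
- coaster_c: one of four identical round cork coasters, 84 mm in diameter, 4 mm thick, fixed on a black bar mat 3 mm thick in a straight row at 105 mm spacing (the letter says nothing about its place in the row). Origin: centre of its underside, 3 mm above the counter; its top is 7 mm above the counter.
- coaster_d: one of four identical round cork coasters, 84 mm in diameter, 4 mm thick, fixed on a black bar mat 3 mm thick in a straight row at 105 mm spacing (the letter says nothing about its place in the row). Origin: centre of its underside, 3 mm above the counter; its top is 7 mm above the counter.
- cup_stack: loose upright stack of white paper cups, up to 79 mm in diameter, 188 mm high, standing just past one end of the row of coasters, in line with it, 128 mm from the centre of the end coaster. Origin: centre of the underside.
- napkin_holder: loose dark steel napkin holder, 110 x 80 mm, 115 mm high, standing just past the other end of the row, 128 mm from the centre of the end coaster. Origin: centre of the underside.
Mind the look-alikes: they are no part of the job. Leave any orange or purple look-alike of the canister_l alone. What is shaped like the canister_s but purple or yellow is not meant.

How it is judged (in metres and radians):
At the end, for the whole second after the job is handed in: Each canister stands upright (within 0.1 rad), at rest and released on a coaster, its axis within 15 mm of the coaster's centre; counted from the paper cups the canisters are 160, 135, 110 and 85 mm tall ((horizontal distance between canister_xl and coaster_a below 0.015 m or horizontal distance between canister_xl and coaster_b below 0.015 m or horizontal distance between canister_xl and coaster_c below 0.015 m or horizontal distance between canister_xl and coaster_d below 0.015 m) and horizontal distance between canister_xl and cup_stack between 0.0825 and 0.1725 m and height (world z) of canister_xl between 0.004 and 0.011 m and angle between each of canister_xl, canister_l, canister_m, canister_s's own z axis and vertical below 0.1 rad and linear speed of each of canister_xl, canister_l, canister_m, canister_s below 0.02 m/s and (horizontal distance between canister_l and coaster_a below 0.015 m or horizontal distance between canister_l and coaster_b below 0.015 m or horizontal distance between canister_l and coaster_c below 0.015 m or horizontal distance between canister_l and coaster_d below 0.015 m) and horizontal distance between canister_l and cup_stack between 0.1875 and 0.2775 m and height (world z) of canister_l between 0.004 and 0.011 m and (horizontal distance between canister_m and coaster_a below 0.015 m or horizontal distance between canister_m and coaster_b below 0.015 m or horizontal distance between canister_m and coaster_c below 0.015 m or horizontal distance between canister_m and coaster_d below 0.015 m) and horizontal distance between canister_m and cup_stack between 0.2925 and 0.3825 m and height (world z) of canister_m between 0.004 and 0.011 m and (horizontal distance between canister_s and coaster_a below 0.015 m or horizontal distance between canister_s and coaster_b below 0.015 m or horizontal distance between canister_s and coaster_c below 0.015 m or horizontal distance between canister_s and coaster_d below 0.015 m) and horizontal distance between canister_s and cup_stack between 0.3975 and 0.4875 m and height (world z) of canister_s between 0.004 and 0.011 m); the robot touches nothing.
It fails at once if the paper cups or the napkin holder are shifted by more than 25 mm or tipped (distance of any of cup_stack, napkin_holder from where it was at the start of the episode above 0.025 m or angle between any of cup_stack, napkin_holder's own z axis and vertical above 0.3 rad).
It fails at once if a canister is tipped by more than 35 degrees (angle between any of canister_xl, canister_l, canister_m, canister_s's own z axis and vertical above 0.61 rad).
It also fails if it takes over 128 s, if anything falls off the work surface, if the arm or the gripper's body presses on something with over 40 N, if the wrist force passes 120 N, or if a joint passes its speed limit or range.

## Working session

There is one attempt and no reset: what is moved stays moved. The work goes in short steps, Python scripts to look and compute and a tool call to move; the robot and the scene stay as the last step left them, time stands still between calls to the robot, and variables do not carry over. Pictures are saved under pics/ and viewed, and the job is handed in when it is done.

Besides the shell and the picture viewer there is one more tool, called as a command line: name --argument value ..., lists and objects as JSON in quotes. move_arm: Moves the arm, as the interface text tells. Its arguments: {"type":"object","properties":{"targets":{"type":"array"}},"required":["targets"]}

```bash
ls; mkdir -p pics; cat > h.py <<'E'
import numpy as np, cv2
from cell import state, cams, workorder, bot
def shot(n,f):
    g=cams.grab_frame(n); cv2.imwrite(f'pics/{f}.png',g['image'][:,:,::-1]); np.savez(f'pics/{f}.npz',**{k:g[k] for k in('image','mtx','world_to_cam')}); return g
def ray(g,u,v,z):
    K=np.array(g['mtx']);T=np.array(g['world_to_cam'])
    d=np.linalg.inv(K)@np.array([u,v,1.]); d=np.array([d[0],-d[1],-d[2]])
    R=T[:3,:3];c=-R.T@T[:3,3]; w=R.T@d
    return c+w*(z-c[2])/w[2]
def proj(g,p):
    K=np.array(g['mtx']);T=np.array(g['world_to_cam']); q=T[:3,:3]@np.array(p)+T[:3,3]
    q=K@np.array([q[0],-q[1],-q[2]]); return q[:2]/q[2]
E
python3 - <<'E'
from h import *
s=state(); print({k:np.round(v,3).tolist() for k,v in s.items()}); print(bot.tip_reach)
for n in('scene','top','wrist'):
    g=shot(n,n+'0'); T=np.array(g['world_to_cam']); print(n,np.round(-T[:3,:3].T@T[:3,3],3),g.keys())
E
```

```text
pics
{'time': 0.0, 'joint_pos': [67.255, 19.132, 2.286, 84.012, -0.767, 76.964, -3.352], 'qd': [-0.022, -0.1, 0.057, 0.024, 0.099, -0.042, 0.093], 'tau': [-0.0, -65.635, 1.335, -40.381, -0.06, 0.044, 0.0], 'ee_pos': [0.191, -0.621, 0.239], 'eef_rot': [-179.907, 0.007, 17.058], 'contact_force': [0.544, -0.093, -0.537], 'torque': [-0.012, 0.014, 0.034], 'gripper_width': 0.998}
0.017
scene [ 1.051 -0.494  0.973] dict_keys(['image', 'mtx', 'world_to_cam'])
top [0.407 0.031 1.127] dict_keys(['image', 'mtx', 'world_to_cam'])
wrist [ 0.268 -0.597  0.383] dict_keys(['image', 'mtx', 'world_to_cam'])
```

View pics/top0.png

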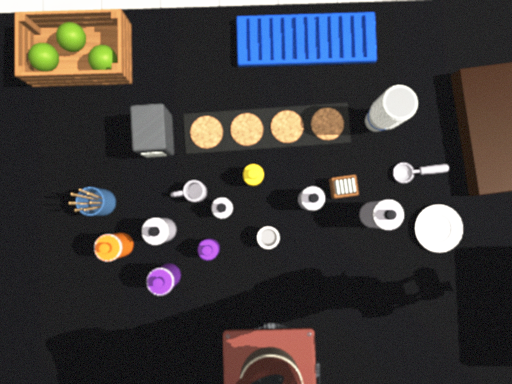

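View pics/scene0.png

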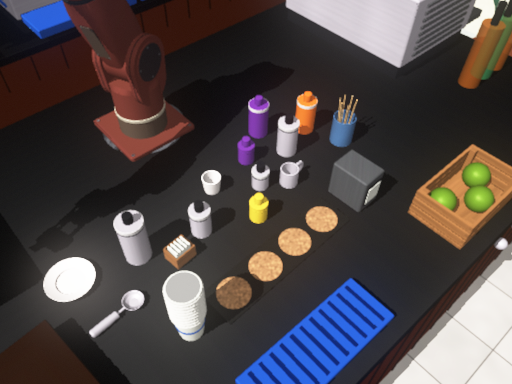

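View pics/wrist0.png

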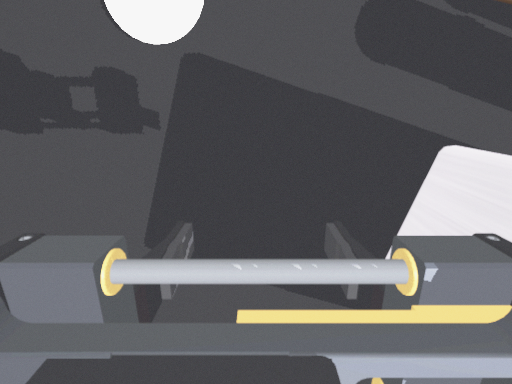

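The top view shows steel canisters at XL (388,214), L (157,231), M (312,198) and S (222,208). The look-alikes are orange L (113,247), purple L (163,279), purple S (208,249) and yellow S (253,175). The mug (195,191), the white cup (268,237) and the scoop (403,172) are also bright. The coasters are at (207,132), (247,129), (287,126) and (327,124). The cups are to their right and the napkin holder to their left.

```bash
python3 - <<'E'
from h import *
g=dict(np.load('pics/top0.npz')); s=dict(np.load('pics/scene0.npz'))
im=g['image']
hsv=cv2.cvtColor(im,cv2.COLOR_RGB2HSV)
# coasters
m=((hsv[...,0]<25)&(hsv[...,1]>70)&(hsv[...,2]>50)).astype(np.uint8)
m[:90]=0;m[170:]=0;m[:,:185]=0;m[:,350:]=0
m=cv2.morphologyEx(m,cv2.MORPH_CLOSE,np.ones((5,5)))
cs,_=cv2.findContours(m,cv2.RETR_EXTERNAL,cv2.CHAIN_APPROX_NONE)
P=[]
for c in cs:
    if cv2.contourArea(c)<300: continue
    e=cv2.fitEllipse(c); p=ray(g,*e[0],.007); P.append(p[:2]); print('coaster',np.round(e[0],1),np.round(e[1],1),np.round(p,4))
P=np.array(sorted(P,key=lambda p:p[1])); print(np.linalg.norm(np.diff(P,axis=0),axis=1))
# crops
v=[]
for n,(x,y) in dict(xl=(388,214),l=(157,231),m=(312,198),s=(222,208)).items():
    c=im[y-20:y+20,x-20:x+20]; v.append(cv2.resize(c,(200,200),interpolation=cv2.INTER_CUBIC))
cv2.imwrite('pics/crop1.png',np.hstack(v)[:,:,::-1])
v=[]
for n,(x,y) in dict(xl=(133,237),l=(288,135),m=(200,218),s=(261,177)).items():
    c=s['image'][y-30:y+30,x-25:x+25]; v.append(cv2.resize(c,(200,240),interpolation=cv2.INTER_CUBIC))
cv2.imwrite('pics/crop2.png',np.hstack(v)[:,:,::-1])
E
```

```text
coaster [206.1 131.7] [33.4 34. ] [0.6258 0.1442 0.007 ]
coaster [246.4 128.9] [33.5 33.8] [0.63   0.0395 0.007 ]
coaster [286.8 126.2] [33.4 33.9] [ 0.6342 -0.0654  0.007 ]
coaster [327.  123.5] [33.3 33.7] [ 0.6384 -0.1699  0.007 ]
[0.10456074 0.1049313  0.10479756]
```

View pics/crop1.png

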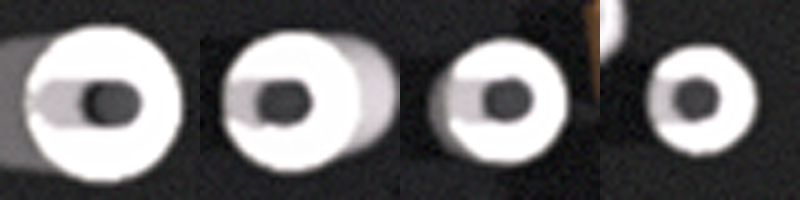

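View pics/crop2.png

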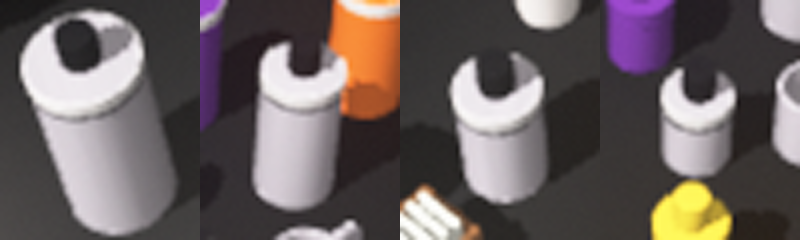

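The crops confirm four grey steel cans with white rims and black knobs, and the coaster spacing comes out at 105 mm. Next I'll locate the lids and the knobs.

```bash
python3 - <<'E'
from h import *
g=dict(np.load('pics/top0.npz')); im=cv2.cvtColor(g['image'],cv2.COLOR_RGB2GRAY)
C=dict(xl=(388,214,.136,.160,66),l=(157,231,.111,.135,60),m=(312,198,.086,.110,54),s=(222,208,.061,.085,48))
for n,(x,y,zl,zt,d) in C.items():
    S=4;r=19
    c=cv2.resize(im[y-r:y+r+1,x-r:x+r+1],None,fx=S,fy=S,interpolation=cv2.INTER_CUBIC)
    f=lambda u,v:((u+.5)/S-.5+x-r,(v+.5)/S-.5+y-r)
    m=(c>232).astype(np.uint8)
    cs,_=cv2.findContours(m,cv2.RETR_EXTERNAL,cv2.CHAIN_APPROX_NONE)
    k=max(cs,key=cv2.contourArea); (cu,cv_),rad=cv2.minEnclosingCircle(k)
    p=ray(g,*f(cu,cv_),zl); q=ray(g,*f(cu+rad,cv_),zl)
    # knob: dark blob in lid
    disk=np.zeros_like(c); cv2.circle(disk,(int(cu),int(cv_)),int(rad*.75),1,-1)
    m=((c<110)&(disk>0)).astype(np.uint8)
    cs,_=cv2.findContours(m,cv2.RETR_EXTERNAL,cv2.CHAIN_APPROX_NONE)
    k=max(cs,key=cv2.contourArea);e=cv2.fitEllipse(k); t=ray(g,*f(*e[0]),zt-.006)
    print(n,'lid',np.round(p[:2],4),'diam',round(2000*np.linalg.norm(q-p)),d,'knob',np.round(t[:2],4),np.array(e[1])/S)
for nm,u,v,z in(('cups top',401,103,.188),('napk',150,120,.115),('sugar',345,186,.04),('mug',195,191,.05),('wcup',268,237,.04),('yellow',253,173,.085),('purS',208,249,.085),('purL',158,283,.135),('orL',104,249,.135),('toothpick',90,200,.1),('blue',240,40,.03),('blue2',376,60,.03)): print(nm,np.round(ray(g,u,v,z)[:2],3))
E
```

```text
xl lid [ 0.4004 -0.2776] diam 69 66 knob [ 0.4001 -0.2744] [ 8.58834553 11.55362892]
l lid [0.3758 0.2572] diam 63 60 knob [0.3762 0.2581] [ 8.33167553 10.72259808]
m lid [ 0.4438 -0.1146] diam 56 54 knob [ 0.4436 -0.1128] [7.63482237 9.43996811]
s lid [0.4274 0.1046] diam 50 48 knob [0.427  0.1059] [7.50857115 8.39936256]
cups top [ 0.641 -0.3  ]
napk [0.636 0.265]
sugar [ 0.473 -0.203]
mug [0.47  0.171]
wcup [ 0.351 -0.007]
yellow [0.507 0.026]
purS [0.329 0.138]
purL [0.259 0.248]
orL [0.339 0.369]
toothpick [0.453 0.413]
blue [0.856 0.05 ]
blue2 [ 0.794 -0.297]
```

```bash
cat >> h.py <<'E'
import sys
from scipy.spatial.transform import Rotation
def go(*p):
    s=state();R=Rotation.from_euler('xyz',s['eef_rot'],degrees=True).as_matrix()
    print('cm',np.round(100*R.T@(np.array(p)-s['ee_pos']),1),'at',np.round(s['ee_pos'],4),'rot',np.round(s['eef_rot'],1),'F',np.round(s['contact_force'],1),'w',round(87*s['gripper_width'],1),'t',round(s['time'],2))
E
python3 -c "
from h import *
go(.4003,-.2765,.24);go(.4003,-.2765,.155)"
```

```text
cm [ 30.2 -26.8  -0.1] at [ 0.1906 -0.6211  0.2388] rot [-179.9    0.    17.1] F [-0.1  1.  -0.7] w 87.3 t 0.15
cm [ 30.2 -26.8   8.4] at [ 0.1906 -0.6211  0.2388] rot [-179.9    0.    17.1] F [-0.1  1.  -0.7] w 87.3 t 0.15
```

move_arm --targets '[[120,[3.8,-3.3,0],0],[120,[7.5,-6.7,0],0],[120,[11.3,-10,0],0],[120,[15,-13.3,0],0],[120,[18.8,-16.7,0],0],[120,[22.5,-20,0],0],[120,[25,-22.5,0],0],[120,[25,-22.5,0],0]]'

```text
time: 0.82
ee_pos: [0.3627, -0.3336, 0.2395]
eef_rot: [180.0, 0.0, 17.1]
contact_force: [1.9, -1.1, 0.5]
gripper_width: 0.547
```

```bash
python3 -c "
from h import *
go(.4003,-.2765,.24);shot('wrist','w1')"
```

```text
cm [ 5.3 -4.4 -0. ] at [ 0.3627 -0.3336  0.2395] rot [180.    0.   17.1] F [ 1.9 -1.1  0.5] w 47.6 t 0.82
```

View pics/w1.png

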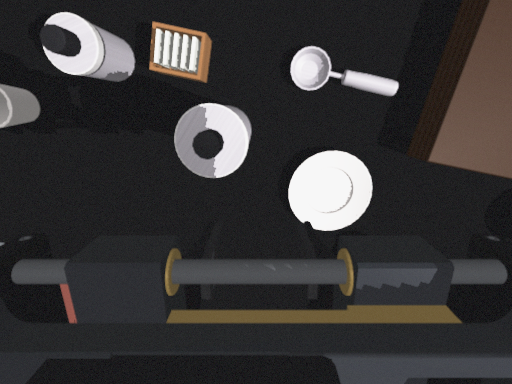

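The wrist view shows the XL canister with its lid centred at (213,140) and its knob at (208,144), and M at upper left with its knob at (62,39). I'll cross-check both positions from here.

```bash
python3 -c "
from h import *
g=dict(np.load('pics/w1.npz'))
print(ray(g,213,140,.136),ray(g,208,144,.16),ray(g,62,39,.11),ray(g,73,44,.086))
go(.4003,-.277,.155)"
```

```text
[ 0.40057051 -0.27761406  0.136     ] [ 0.3999927  -0.27752721  0.16      ] [ 0.44392324 -0.1219645   0.11      ] [ 0.44300274 -0.11634405  0.086     ]
cm [ 4.5 -3.7  8.5] at [ 0.3678 -0.3258  0.2398] rot [-1.799e+02 -1.000e-01  1.760e+01] F [ 5.3  6.9 -0. ] w 47.2 t 0.87
```

move_arm --targets '[[120,[0,0,0],0],[120,[0,0,0],0]]'

```text
time: 1.03
ee_pos: [0.3623, -0.3352, 0.2396]
eef_rot: [180.0, 0.0, 17.2]
contact_force: [0.1, -1.4, 0.5]
gripper_width: 0.536
```

```bash
python3 -c "
from h import *
go(.4003,-.277,.155)"
```

```text
cm [ 5.3 -4.4  8.5] at [ 0.3623 -0.3352  0.2396] rot [180.    0.   17.2] F [ 0.1 -1.4  0.5] w 46.6 t 1.03
```

move_arm --targets '[[120,[2,-1.7,0],0],[120,[4,-3.3,0],0],[120,[5.3,-4.4,0.5],0],[120,[5.3,-4.4,3],0],[120,[5.3,-4.4,5.5],0],[120,[5.3,-4.4,7.5],0],[120,[5.3,-4.4,8.3],0],[120,[5.3,-4.4,8.5],0]]'

```text
time: 1.7
ee_pos: [0.399, -0.2791, 0.1538]
eef_rot: [-179.9, 0.1, 16.9]
contact_force: [0.2, -1.0, -0.4]
gripper_width: 0.532
```

move_arm --targets '[[120,[0,0,0],0],[255,[0,0,0],0],[255,[0,0,0],0],[255,[0,0,0],0],[255,[0,0,0],0],[255,[0,0,0],0]]'

```text
time: 2.2
ee_pos: [0.4, -0.2779, 0.1549]
eef_rot: [-180.0, -0.0, 17.1]
contact_force: [-0.3, 1.9, 1.2]
gripper_width: 0.262
```

```bash
python3 -c "
from h import *
go(.4003,-.277,.155);go(.6384,-.1699,.262)
shot('scene','s1')"
```

```text
cm [ 0.1 -0.1 -0. ] at [ 0.4    -0.2779  0.1549] rot [-180.    -0.    17.1] F [-0.3  1.9  1.2] w 22.8 t 2.2
cm [ 26.   -3.3 -10.7] at [ 0.4    -0.2779  0.1549] rot [-180.    -0.    17.1] F [-0.3  1.9  1.2] w 22.8 t 2.2
```

View pics/s1.png

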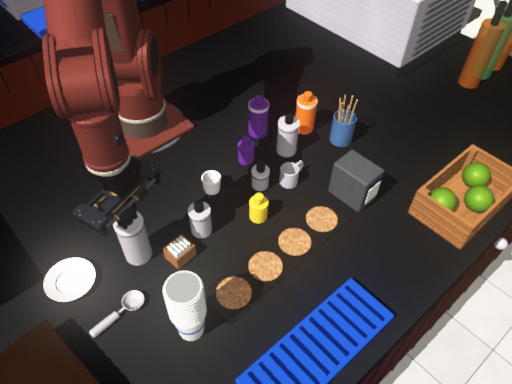

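The jaws have stopped on the knob (about 23 mm of opening left), over the XL canister at (133,237). Lifting it now.

move_arm --targets '[[255,[0,0,-0.6],0],[255,[0,0,-2],0],[255,[0,0,-4],0],[255,[0,0,-6],0],[255,[0,0,-8],0],[255,[0,0,-9],0],[255,[0,0,-9.5],0],[255,[0,0,-9.5],0]]'

```text
time: 2.92
ee_pos: [0.4001, -0.2781, 0.2501]
eef_rot: [180.0, -0.0, 17.1]
contact_force: [0.6, -0.0, -3.6]
gripper_width: 0.268
```

move_arm --targets '[[255,[1,-0.1,0],0],[255,[3.5,-0.4,0],0],[255,[6.5,-0.8,0],0],[255,[9.5,-1.2,0],0],[255,[12.5,-1.6,0],0],[255,[15,-1.9,0],0],[255,[16.5,-2.1,0],0],[255,[17,-2.2,0],0]]'

```text
time: 3.58
ee_pos: [0.5582, -0.2039, 0.2473]
eef_rot: [-179.8, 0.0, 17.3]
contact_force: [-0.6, 0.8, -4.1]
gripper_width: 0.267
```

```bash
python3 -c "
from h import *
go(.6384,-.1699,.252);shot('scene','s2')"
```

```text
cm [ 8.7 -0.9 -0.5] at [ 0.5582 -0.2039  0.2473] rot [-179.8    0.    17.3] F [-0.6  0.8 -4.1] w 23.2 t 3.58
```

View pics/s2.png

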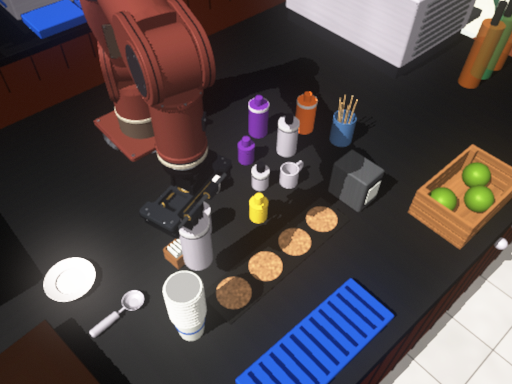

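The XL canister hangs upright at (197,240), with its weight of about 3.6–4 N on the wrist.

move_arm --targets '[[255,[1,-0.1,0],0],[255,[3,-0.3,0],0],[255,[5.5,-0.6,0],0],[255,[7.5,-0.8,0],0],[255,[8.6,-1,0],0],[255,[8.9,-1,0],0],[255,[8.9,-1,0],0],[255,[8.9,-1,0],0]]'

```text
time: 4.3
ee_pos: [0.6372, -0.1725, 0.2494]
eef_rot: [180.0, 0.1, 17.0]
contact_force: [-0.6, -0.0, -3.8]
gripper_width: 0.269
```

```bash
python3 -c "
from h import *
go(.6384,-.1699,.1622)"
```

```text
cm [ 0.2 -0.2  8.7] at [ 0.6372 -0.1725  0.2494] rot [1.8e+02 1.0e-01 1.7e+01] F [-0.6 -0.  -3.8] w 23.4 t 4.3
```

move_arm --targets '[[255,[0.1,-0.1,1],0],[255,[0.2,-0.2,3],0],[255,[0.2,-0.2,5],0],[255,[0.2,-0.2,7],0],[255,[0.2,-0.2,8],0],[255,[0.2,-0.2,8.4],0],[255,[0.2,-0.2,8.6],0],[255,[0.2,-0.2,8.7],0]]'

```text
time: 4.97
ee_pos: [0.6397, -0.1692, 0.1633]
eef_rot: [180.0, -0.0, 17.0]
contact_force: [0.1, 0.7, -4.2]
gripper_width: 0.265
```

move_arm --targets '[[255,[0,0,0],0],[255,[0,0,0.05],0],[255,[0,0,0.05],0]]'

```text
time: 5.22
ee_pos: [0.6399, -0.1689, 0.1629]
eef_rot: [180.0, -0.1, 17.1]
contact_force: [-0.6, -0.5, -4.7]
gripper_width: 0.268
```

```bash
python3 -c "
from h import *
go(.6384,-.1699,.1622);shot('scene','s3')"
```

```text
cm [-0.2  0.   0.1] at [ 0.6399 -0.1689  0.1629] rot [ 1.80e+02 -1.00e-01  1.71e+01] F [-0.6 -0.5 -4.7] w 23.3 t 5.22
```

View pics/s3.png

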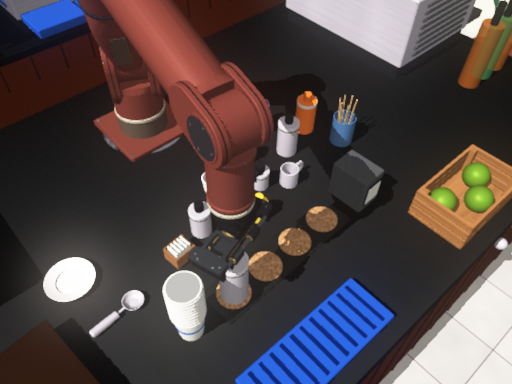

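The canister is over the end coaster at (235,293) and still carries its full weight, so it needs to come down a millimetre or so.

move_arm --targets '[[255,[0,0,0.05],0],[255,[0,0,0.1],0],[255,[0,0,0.1],0],[255,[0,0,0.1],0]]'

```text
time: 5.6
ee_pos: [0.6399, -0.1687, 0.1619]
eef_rot: [180.0, -0.1, 17.1]
contact_force: [-0.8, 0.6, 2.2]
gripper_width: 0.268
```

Contact: the force went from −4.7 N to +2.2 N. Releasing to about 46 mm and rising.

move_arm --targets '[[120,[0,0,0],0],[120,[0,0,0],0],[120,[0,0,0],0],[120,[0,0,-0.5],0],[120,[0,0,-2],0],[120,[0,0,-5],0],[120,[0,0,-8.5],0],[120,[0,0,-10],0]]'

```text
time: 6.27
ee_pos: [0.6407, -0.169, 0.2661]
eef_rot: [179.9, -0.3, 17.1]
contact_force: [0.2, -0.8, 0.5]
gripper_width: 0.526
```

```bash
python3 -c "
from h import *
go(.3760,.2575,.26);shot('top','t3')"
```

```text
cm [-12.8 -48.5   0.4] at [ 0.6407 -0.169   0.2661] rot [179.9  -0.3  17.1] F [ 0.2 -0.8  0.5] w 45.8 t 6.27
```

View pics/t3.png

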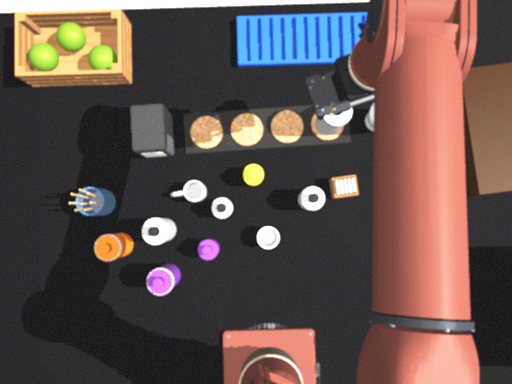

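The XL canister stands on its coaster at (333,118), partly under the gripper. The rest is untouched. On to L.

move_arm --targets '[[120,[-0.4,-1.5,0],0],[120,[-1.3,-5,0],0],[120,[-2.3,-8.5,0],0],[120,[-3.2,-12,0],0],[120,[-4.1,-15.5,0],0],[120,[-5,-19,0],0],[120,[-6,-22.5,0],0],[120,[-6.6,-25,0],0]]'

```text
time: 6.98
ee_pos: [0.5012, 0.0536, 0.2614]
eef_rot: [180.0, -0.0, 17.2]
contact_force: [0.6, 0.5, 0.1]
gripper_width: 0.528
```

move_arm --targets '[[120,[-0.9,-3.5,0],0],[120,[-1.8,-7,0],0],[120,[-2.8,-10.5,0],0],[120,[-3.7,-14,0],0],[120,[-4.6,-17,0],0],[120,[-4.9,-18.5,0],0],[120,[-5,-19,0],0],[120,[-5,-19,0],0]]'

```text
time: 7.65
ee_pos: [0.3991, 0.2185, 0.2613]
eef_rot: [180.0, -0.0, 17.2]
contact_force: [0.3, -0.2, -0.0]
gripper_width: 0.529
```

```bash
python3 -c "
from h import *
go(.3760,.2575,.26);shot('wrist','w4')"
```

```text
cm [-1.1 -4.4  0.1] at [0.3991 0.2185 0.2613] rot [180.   -0.   17.2] F [ 0.3 -0.2 -0. ] w 46.0 t 7.65
```

View pics/w4.png

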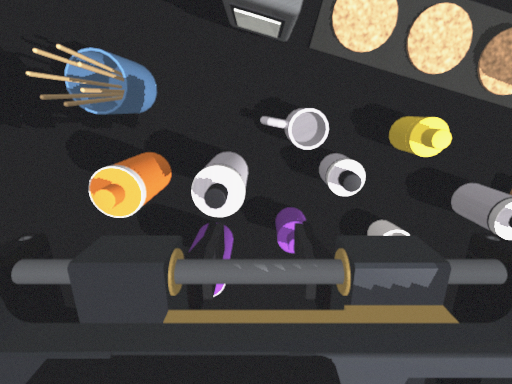

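The wrist view shows the steel L at lid (219,190) and knob (215,195), orange L at (118,197) and S at (345,178) with its knob at (350,181).

```bash
python3 -c "
from h import *
g=dict(np.load('pics/w4.npz'))
print(ray(g,219,190,.111),ray(g,215,195,.135),ray(g,343,175,.061),ray(g,350,181,.085))
go(.3760,.2575,.26);go(.3760,.2575,.13)"
```

```text
[0.37712121 0.25999339 0.111     ] [0.37860531 0.26124499 0.135     ] [0.42814422 0.11321942 0.061     ] [0.42699479 0.11118685 0.085     ]
cm [-1.1 -4.6  0.1] at [0.3998 0.2172 0.2611] rot [180.   -0.   17.1] F [ 1.3 -1.1  0. ] w 46.3 t 7.7
cm [-1.1 -4.6 13.1] at [0.3998 0.2172 0.2611] rot [180.   -0.   17.1] F [ 1.3 -1.1  0. ] w 46.3 t 7.7
```

move_arm --targets '[[120,[-0.5,-2,0],0],[120,[-0.9,-3.8,1],0],[120,[-1,-4.6,3.5],0],[120,[-1,-4.6,6.5],0],[120,[-1,-4.6,9.5],0],[120,[-1,-4.6,12],0],[120,[-1,-4.6,12.9],0],[120,[-1,-4.6,13.1],0]]'

```text
time: 8.37
ee_pos: [0.377, 0.2573, 0.129]
eef_rot: [180.0, 0.1, 16.9]
contact_force: [0.7, 0.5, -0.1]
gripper_width: 0.53
```

move_arm --targets '[[120,[0,0,0],0],[120,[0,0,0],0],[255,[0,0,0],0],[255,[0,0,0],0],[255,[0,0,0],0],[255,[0,0,0],0],[255,[0,0,0],0]]'

```text
time: 8.95
ee_pos: [0.3765, 0.2591, 0.1303]
eef_rot: [-180.0, -0.0, 17.1]
contact_force: [-0.6, 0.3, 0.0]
gripper_width: 0.272
```

move_arm --targets '[[255,[0,0,-0.6],0],[255,[0,0,-2],0],[255,[0,0,-4.5],0],[255,[0,0,-7],0],[255,[0,0,-9.5],0],[255,[0,0,-11.5],0],[255,[0,0,-12],0],[255,[0,0,-12],0]]'

```text
time: 9.62
ee_pos: [0.3769, 0.259, 0.2511]
eef_rot: [180.0, -0.1, 17.1]
contact_force: [-0.2, 0.4, -3.4]
gripper_width: 0.269
```

```bash
python3 -c "
from h import *
go(.6342,-.0654,.25);shot('scene','s5')"
```

```text
cm [15.1 38.6  0.1] at [0.3769 0.259  0.2511] rot [ 1.80e+02 -1.00e-01  1.71e+01] F [-0.2  0.4 -3.4] w 23.4 t 9.62
```

View pics/s5.png

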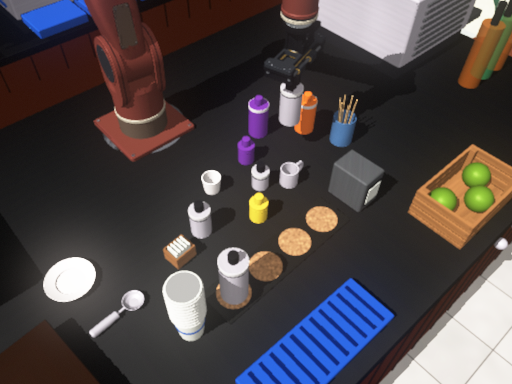

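L hangs upright at (290,103). XL stands centred on its coaster at (234,290). Carrying L now.

move_arm --targets '[[255,[0.4,1,0],0],[255,[1.4,3.5,0],0],[255,[2.5,6.5,0],0],[255,[3.7,9.5,0],0],[255,[4.9,12.5,0],0],[255,[6.1,15.5,0],0],[255,[7.2,18.5,0],0],[255,[8.2,21,0],0]]'

```text
time: 10.33
ee_pos: [0.517, 0.0785, 0.2478]
eef_rot: [180.0, 0.2, 17.0]
contact_force: [0.1, -0.2, -3.5]
gripper_width: 0.269
```

move_arm --targets '[[255,[1.2,3,0],0],[255,[2.3,6,0],0],[255,[3.5,9,0],0],[255,[4.7,12,0],0],[255,[5.9,15,0],0],[255,[6.6,17,0],0],[255,[6.9,17.6,0],0],[255,[6.9,17.6,0],0]]'

```text
time: 11.0
ee_pos: [0.6339, -0.069, 0.2471]
eef_rot: [-179.9, 0.2, 16.9]
contact_force: [-1.1, 0.1, -3.7]
gripper_width: 0.266
```

move_arm --targets '[[255,[0,0,0],0],[255,[0,0,0],0]]'

```text
time: 11.17
ee_pos: [0.6333, -0.0645, 0.2493]
eef_rot: [-179.9, 0.1, 17.2]
contact_force: [0.0, -0.1, -4.5]
gripper_width: 0.266
```

```bash
python3 -c "
from h import *
go(.6342,-.0654,.137);shot('scene','s6')"
```

```text
cm [ 0.1  0.1 11.2] at [ 0.6333 -0.0645  0.2493] rot [-1.799e+02  1.000e-01  1.720e+01] F [ 0.  -0.1 -4.5] w 23.2 t 11.17
```

View pics/s6.png

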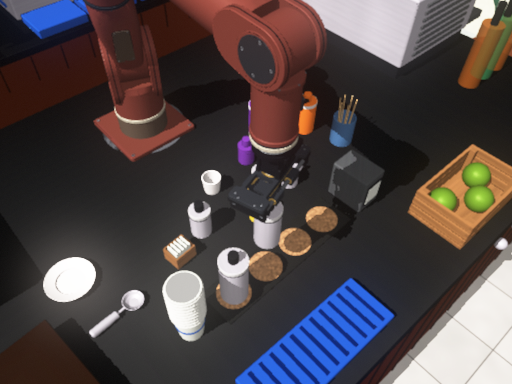

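L is above the second coaster, which shows at (265,266). Lowering.

move_arm --targets '[[255,[0,0,1],0],[255,[0,0,3.5],0],[255,[0,0,6],0],[255,[0,0,8.5],0],[255,[0,0,10.3],0],[255,[0,0,10.9],0],[255,[0,0,11.1],0],[255,[0,0,11.2],0]]'

```text
time: 11.88
ee_pos: [0.6342, -0.0655, 0.1386]
eef_rot: [180.0, -0.0, 17.1]
contact_force: [-1.3, -0.1, -2.7]
gripper_width: 0.269
```

move_arm --targets '[[255,[0,0,0],0],[255,[0,0,0.05],0],[255,[0,0,0.1],0],[255,[0,0,0.1],0],[255,[0,0,0.1],0]]'

```text
time: 12.3
ee_pos: [0.6342, -0.066, 0.1374]
eef_rot: [180.0, -0.0, 17.1]
contact_force: [0.3, -0.0, -3.7]
gripper_width: 0.267
```

move_arm --targets '[[255,[0,0,0.05],0],[255,[0,0,0.1],0],[255,[0,0,0.1],0],[255,[0,0,0.1],0]]'

```text
time: 12.63
ee_pos: [0.6346, -0.0658, 0.1372]
eef_rot: [180.0, -0.1, 17.1]
contact_force: [-2.7, 0.7, 5.7]
gripper_width: 0.265
```

Contact. Releasing, rising and heading for M.

move_arm --targets '[[120,[0,0,0],0],[120,[0,0,0],0],[120,[0,0,0],0],[120,[0,0,-0.5],0],[120,[0,0,-2],0],[120,[0,0,-5],0],[120,[0,0,-8.5],0],[120,[0,0,-10],0]]'

```text
time: 13.3
ee_pos: [0.6353, -0.0658, 0.241]
eef_rot: [179.9, -0.3, 17.1]
contact_force: [0.9, 1.3, 1.2]
gripper_width: 0.53
```

```bash
python3 -c "
from h import *
go(.4437,-.115,.235);shot('scene','s7')"
```

```text
cm [-19.8  -0.9   0.5] at [ 0.6353 -0.0658  0.241 ] rot [179.9  -0.3  17.1] F [0.9 1.3 1.2] w 46.1 t 13.3
```

View pics/s7.png

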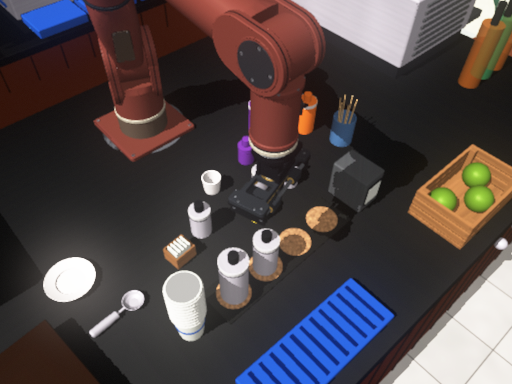

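L stands on the second coaster at (266,265). Moving to M.

move_arm --targets '[[120,[-1.5,-0.1,0],0],[120,[-5,-0.3,0],0],[120,[-8.5,-0.4,0],0],[120,[-12,-0.5,0],0],[120,[-15,-0.7,0],0],[120,[-16.5,-0.8,0],0],[120,[-17,-0.8,0],0],[120,[-17,-0.8,0],0]]'

```text
time: 14.02
ee_pos: [0.4686, -0.1088, 0.2365]
eef_rot: [179.9, -0.0, 17.0]
contact_force: [0.9, 0.9, 0.2]
gripper_width: 0.529
```

```bash
python3 -c "
from h import *
go(.4437,-.115,.105);shot('wrist','w8')"
```

```text
cm [-2.6 -0.1 13.2] at [ 0.4686 -0.1088  0.2365] rot [179.9  -0.   17. ] F [0.9 0.9 0.2] w 46.0 t 14.02
```

View pics/w8.png

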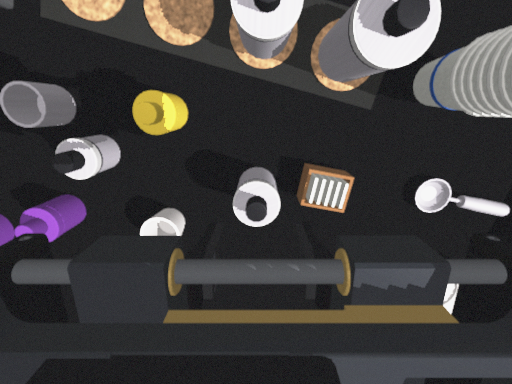

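M is nearly under the jaws: lid (257,202), knob (256,209). The low sugar box is at (326,188).

```bash
python3 -c "
from h import *
g=dict(np.load('pics/w8.npz'))
print(ray(g,257,202,.086),ray(g,256.5,209,.110),ray(g,78,158,.061),ray(g,68,163,.085))
go(.4437,-.115,.105)"
```

```text
[ 0.4455044  -0.11284168  0.086     ] [ 0.44589915 -0.11230181  0.11      ] [0.42788765 0.10456257 0.061     ] [0.42781332 0.10040695 0.085     ]
cm [-2.7 -0.1 13.1] at [ 0.4696 -0.1083  0.2365] rot [180.  -0.  17.] F [-1.2 -0.1 -0.7] w 45.7 t 14.07
```

move_arm --targets '[[120,[-1.3,-0.1,0.5],0],[120,[-2.4,-0.2,2],0],[120,[-2.6,-0.2,5],0],[120,[-2.6,-0.2,8],0],[120,[-2.6,-0.2,11],0],[120,[-2.6,-0.2,12.5],0],[120,[-2.6,-0.2,13],0],[120,[-2.6,-0.2,13.1],0]]'

```text
time: 14.73
ee_pos: [0.4446, -0.113, 0.1044]
eef_rot: [-179.9, 0.0, 17.1]
contact_force: [0.8, -0.6, 1.1]
gripper_width: 0.529
```

move_arm --targets '[[120,[0,0,0],0],[120,[0,0,0],0],[255,[0,0,0],0],[255,[0,0,0],0],[255,[0,0,0],0],[255,[0,0,0],0],[255,[0,0,0],0]]'

```text
time: 15.32
ee_pos: [0.4438, -0.1138, 0.1053]
eef_rot: [180.0, -0.0, 17.1]
contact_force: [-0.4, 0.7, 2.3]
gripper_width: 0.271
```

move_arm --targets '[[255,[0,0,-0.6],0],[255,[0,0,-2],0],[255,[0,0,-4.5],0],[255,[0,0,-7],0],[255,[0,0,-9.5],0],[255,[0,0,-11.5],0],[255,[0,0,-12],0],[255,[0,0,-12],0]]'

```text
time: 15.98
ee_pos: [0.4444, -0.114, 0.2263]
eef_rot: [179.9, -0.1, 17.1]
contact_force: [0.8, 0.6, -3.2]
gripper_width: 0.269
```

```bash
python3 -c "
from h import *
go(.63,.0395,.225);shot('scene','s9')"
```

```text
cm [22.2 -9.2  0.2] at [ 0.4444 -0.114   0.2263] rot [ 1.799e+02 -1.000e-01  1.710e+01] F [ 0.8  0.6 -3.2] w 23.4 t 15.98
```

View pics/s9.png

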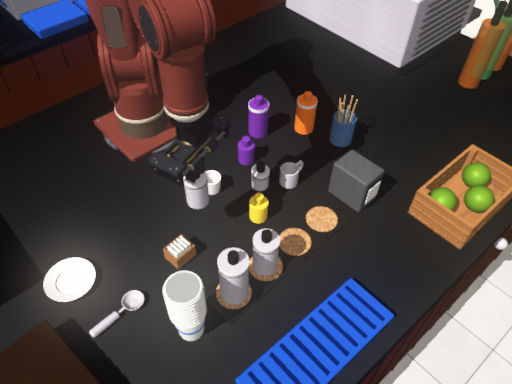

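M hangs upright at (197,190). Carrying it to the third coaster at (295,242).

move_arm --targets '[[255,[1,-0.4,0],0],[255,[3.5,-1.4,0],0],[255,[6.5,-2.7,0],0],[255,[9.5,-3.9,0],0],[255,[12.5,-5.2,0],0],[255,[15.5,-6.4,0],0],[255,[18.5,-7.7,0],0],[255,[20.5,-8.5,0],0]]'

```text
time: 16.7
ee_pos: [0.616, 0.0312, 0.2226]
eef_rot: [-179.8, 0.1, 17.2]
contact_force: [-0.0, 0.4, -2.1]
gripper_width: 0.27
```

move_arm --targets '[[255,[1.2,-0.5,0],0],[255,[1.7,-0.7,0],0],[255,[1.7,-0.7,0],0],[255,[1.7,-0.7,0],0],[255,[1.7,-0.7,0],0]]'

```text
time: 17.12
ee_pos: [0.6283, 0.0383, 0.2245]
eef_rot: [180.0, 0.1, 17.0]
contact_force: [0.1, -0.1, -1.9]
gripper_width: 0.263
```

```bash
python3 -c "
from h import *
go(.63,.0395,.112);shot('scene','s10')"
```

```text
cm [ 0.2 -0.1 11.3] at [0.6283 0.0383 0.2245] rot [1.8e+02 1.0e-01 1.7e+01] F [ 0.1 -0.1 -1.9] w 22.9 t 17.12
```

View pics/s10.png

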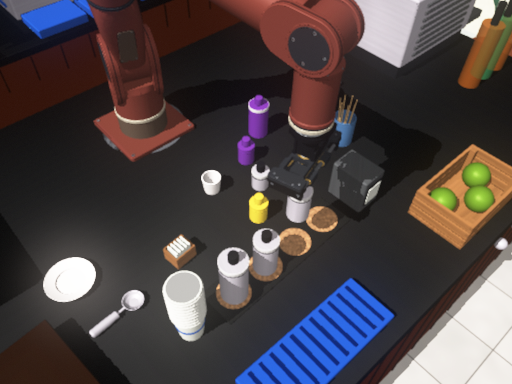

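M is above the third coaster. Lowering.

move_arm --targets '[[255,[0,0,1],0],[255,[0,0,3.5],0],[255,[0,0,6],0],[255,[0,0,8.5],0],[255,[0,0,10.3],0],[255,[0,0,11],0],[255,[0,0,11.3],0],[255,[0,0,11.3],0]]'

```text
time: 17.83
ee_pos: [0.629, 0.039, 0.1127]
eef_rot: [180.0, -0.0, 17.0]
contact_force: [0.1, 0.4, -1.4]
gripper_width: 0.269
```

move_arm --targets '[[255,[0,0,0],0],[255,[0,0,0.05],0],[255,[0,0,0.1],0],[255,[0,0,0.1],0],[255,[0,0,0.1],0]]'

```text
time: 18.25
ee_pos: [0.6294, 0.039, 0.1121]
eef_rot: [180.0, -0.1, 17.0]
contact_force: [-2.0, -0.9, 6.1]
gripper_width: 0.264
```

move_arm --targets '[[120,[0,0,0],0],[120,[0,0,0],0],[120,[0,0,0],0],[120,[0,0,-0.5],0],[120,[0,0,-2],0],[120,[0,0,-5],0],[120,[0,0,-8.5],0],[120,[0,0,-10],0]]'

```text
time: 18.92
ee_pos: [0.6303, 0.0397, 0.2159]
eef_rot: [179.9, -0.3, 17.1]
contact_force: [-0.1, -0.4, 0.8]
gripper_width: 0.525
```

```bash
python3 -c "
from h import *
go(.4275,.105,.21);shot('scene','s11')"
```

```text
cm [-17.5 -12.2   0.5] at [0.6303 0.0397 0.2159] rot [179.9  -0.3  17.1] F [-0.1 -0.4  0.8] w 45.7 t 18.92
```

View pics/s11.png

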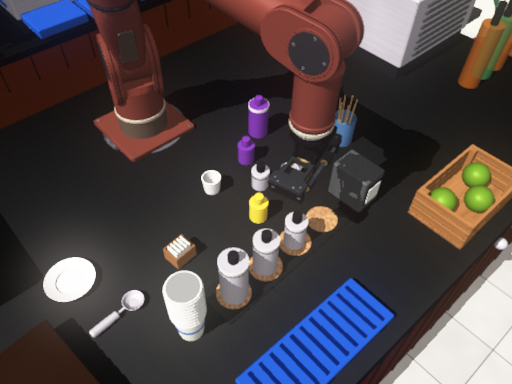

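M stands on the third coaster at (295,240). Moving to S.

move_arm --targets '[[120,[-1.5,-1,0],0],[120,[-4.5,-3.1,0],0],[120,[-7.5,-5.2,0],0],[120,[-10.5,-7.3,0],0],[120,[-13,-9.1,0],0],[120,[-14.5,-10.1,0],0],[120,[-15,-10.5,0],0],[120,[-15,-10.5,0],0]]'

```text
time: 19.63
ee_pos: [0.454, 0.096, 0.2115]
eef_rot: [179.9, -0.0, 17.1]
contact_force: [0.2, 1.0, -0.8]
gripper_width: 0.527
```

```bash
python3 -c "
from h import *
go(.4275,.106,.08);shot('wrist','w12')"
```

```text
cm [-2.3 -1.8 13.2] at [0.454  0.096  0.2115] rot [179.9  -0.   17.1] F [ 0.2  1.  -0.8] w 45.9 t 19.63
```

View pics/w12.png

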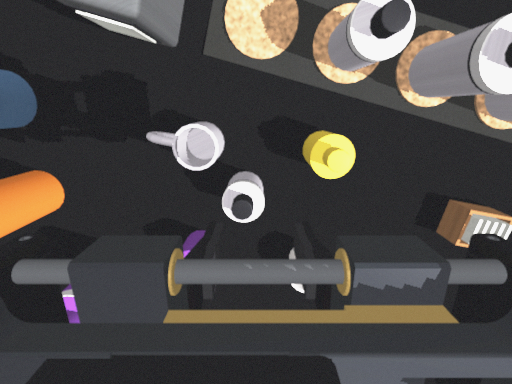

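S is at lid (243,201) and knob (242,208), with the mug at (198,146) and yellow S at (330,155).

```bash
python3 -c "
from h import *
g=dict(np.load('pics/w12.npz'))
print(ray(g,243,201,.061),ray(g,242,208,.085),ray(g,264,20,.007))
go(.4275,.106,.08)"
```

```text
[0.42740308 0.10764341 0.061     ] [0.42790423 0.10753189 0.085     ] [0.62306668 0.14276127 0.007     ]
cm [-2.3 -1.8 13.1] at [0.4551 0.0954 0.2115] rot [ 1.799e+02 -1.000e-01  1.710e+01] F [ 0.5 -0.3  0.3] w 46.2 t 19.68
```

move_arm --targets '[[120,[-1.3,-1,0.5],0],[120,[-2.2,-1.8,2],0],[120,[-2.3,-1.8,5],0],[120,[-2.3,-1.8,8],0],[120,[-2.3,-1.8,11],0],[120,[-2.3,-1.8,12.5],0],[120,[-2.3,-1.8,13],0],[120,[-2.3,-1.8,13.1],0]]'

```text
time: 20.35
ee_pos: [0.4277, 0.106, 0.0792]
eef_rot: [-179.9, 0.1, 17.0]
contact_force: [-0.4, -0.2, 0.0]
gripper_width: 0.532
```

move_arm --targets '[[120,[0,0,0],0],[120,[0,0,0],0],[255,[0,0,0],0],[255,[0,0,0],0],[255,[0,0,0],0],[255,[0,0,0],0],[255,[0,0,0],0]]'

```text
time: 20.93
ee_pos: [0.4276, 0.1061, 0.0803]
eef_rot: [180.0, -0.0, 17.1]
contact_force: [0.0, 0.2, 1.6]
gripper_width: 0.269
```

move_arm --targets '[[255,[0,0,-0.6],0],[255,[0,0,-2],0],[255,[0,0,-4.5],0],[255,[0,0,-7],0],[255,[0,0,-9.5],0],[255,[0,0,-11.5],0],[255,[0,0,-12],0],[255,[0,0,-12],0]]'

```text
time: 21.6
ee_pos: [0.4282, 0.1062, 0.2014]
eef_rot: [180.0, -0.1, 17.1]
contact_force: [0.1, 0.1, -2.8]
gripper_width: 0.265
```

```bash
python3 -c "
from h import *
go(.6258,.1442,.2);shot('scene','s13')"
```

```text
cm [20.   2.2  0.2] at [0.4282 0.1062 0.2014] rot [ 1.80e+02 -1.00e-01  1.71e+01] F [ 0.1  0.1 -2.8] w 23.1 t 21.6
```

View pics/s13.png

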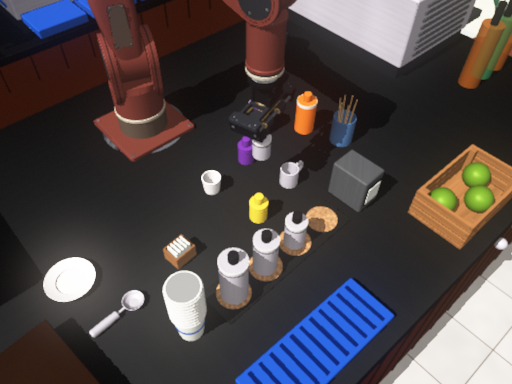

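S hangs upright at (261,148). Carrying it to the last coaster at (322,219).

move_arm --targets '[[255,[1,0.1,0],0],[255,[3.5,0.4,0],0],[255,[6.5,0.7,0],0],[255,[9.5,1,0],0],[255,[12.5,1.4,0],0],[255,[15.5,1.7,0],0],[255,[18,2,0],0],[255,[19.5,2.1,0],0]]'

```text
time: 22.32
ee_pos: [0.6214, 0.143, 0.1968]
eef_rot: [-179.9, 0.2, 17.0]
contact_force: [-0.5, -0.6, -1.0]
gripper_width: 0.265
```

move_arm --targets '[[255,[0.4,0.1,0],0],[255,[0.5,0.1,0],0],[255,[0.5,0.1,0],0],[255,[0.5,0.1,0],0],[255,[0.5,0.1,0],0]]'

```text
time: 22.73
ee_pos: [0.6243, 0.1435, 0.2001]
eef_rot: [180.0, 0.0, 17.1]
contact_force: [0.6, -0.6, -1.6]
gripper_width: 0.27
```

```bash
python3 -c "
from h import *
go(.6258,.1442,.087);shot('scene','s14')"
```

```text
cm [ 0.2 -0.  11.3] at [0.6243 0.1435 0.2001] rot [180.    0.   17.1] F [ 0.6 -0.6 -1.6] w 23.5 t 22.73
```

View pics/s14.png

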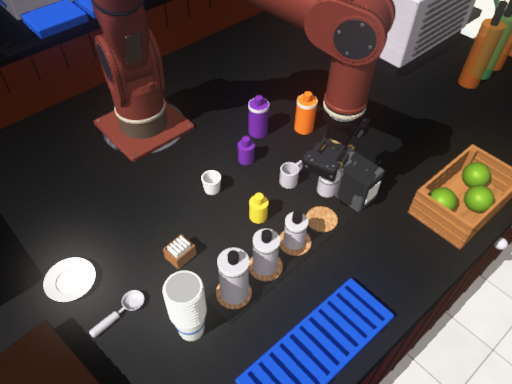

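S is above the last coaster. The gripper body will end at about 140 mm, above the 115 mm napkin holder. Lowering.

move_arm --targets '[[255,[0.1,0,1],0],[255,[0.1,0,3.5],0],[255,[0.1,0,6],0],[255,[0.1,0,8.5],0],[255,[0.1,0,10.3],0],[255,[0.1,0,11],0],[255,[0.1,0,11.3],0],[255,[0.1,0,11.3],0]]'

```text
time: 23.45
ee_pos: [0.6261, 0.1443, 0.0877]
eef_rot: [180.0, -0.0, 17.1]
contact_force: [0.6, 0.3, -1.6]
gripper_width: 0.267
```

move_arm --targets '[[255,[0,0,0],0],[255,[0,0,0.05],0],[255,[0,0,0.1],0],[255,[0,0,0.1],0],[255,[0,0,0.1],0]]'

```text
time: 23.87
ee_pos: [0.6265, 0.1441, 0.0871]
eef_rot: [180.0, -0.1, 17.1]
contact_force: [-1.5, -0.8, 5.3]
gripper_width: 0.27
```

Contact. Releasing, rising, then drawing back towards the base for a clear look.

move_arm --targets '[[120,[0,0,0],0],[120,[0,0,0],0],[120,[0,0,0],0],[120,[0,0,-0.5],0],[120,[0,0,-2],0],[120,[0,0,-5],0],[120,[0,0,-8.5],0],[120,[0,0,-12],0]]'

```text
time: 24.53
ee_pos: [0.6256, 0.1439, 0.2073]
eef_rot: [-180.0, 0.1, 17.1]
contact_force: [0.7, 0.9, -0.3]
gripper_width: 0.53
```

move_arm --targets '[[120,[-2,0,-1],0],[120,[-5,0,-2],0],[120,[-8,0,-3],0],[120,[-11,0,-3],0],[120,[-13,0,-3],0],[120,[-14,0,-3],0],[120,[-14,0,-3],0]]'

```text
time: 25.12
ee_pos: [0.4912, 0.1023, 0.2368]
eef_rot: [179.9, -0.0, 17.0]
contact_force: [-0.1, -0.7, 0.8]
gripper_width: 0.53
```

```bash
python3 -c "
from h import *
go(.45,.2,.25);shot('scene','s15');shot('top','t15')"
```

```text
cm [ -1.1 -10.5  -1.3] at [0.4912 0.1023 0.2368] rot [179.9  -0.   17. ] F [-0.1 -0.7  0.8] w 46.1 t 25.12
```

View pics/s15.png

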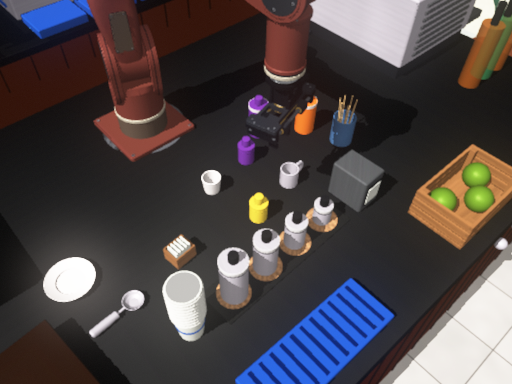

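View pics/t15.png

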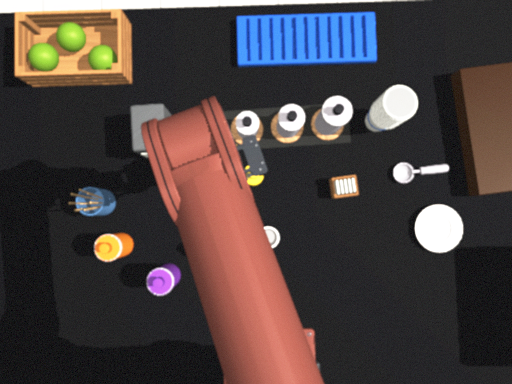

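All four stand in a row, in the scene view at (234,278), (266,253), (295,233) and (322,213). I'll measure the lids with both cameras, taking S from the scene view because the arm hides it from the top camera.

```bash
python3 - <<'E'
from h import *
t=dict(np.load('pics/t15.npz'));s=dict(np.load('pics/scene0.npz'));s=dict(np.load('pics/s15.npz'))
co=dict(xl=(.6384,-.1699),l=(.6342,-.0654),m=(.63,.0395),s=(.6258,.1442))
Z=dict(xl=(.143,.167,.033),l=(.118,.142,.03),m=(.093,.117,.027),s=(.068,.092,.024))
def fit(g,n):
    im=cv2.cvtColor(g['image'],cv2.COLOR_RGB2GRAY); x,y=np.round(proj(g,(*co[n],Z[n][0]))).astype(int);S=4;r=24
    c=cv2.resize(im[y-r:y+r+1,x-r:x+r+1],None,fx=S,fy=S,interpolation=cv2.INTER_CUBIC)
    a=np.linspace(0,2*np.pi,40)
    roi=np.zeros_like(c); q=np.array([proj(g,(co[n][0]+.038*np.cos(b),co[n][1]+.038*np.sin(b),Z[n][0])) for b in a])
    cv2.fillPoly(roi,[(((q-[x-r,y-r])+.5)*S).astype(np.int32)],1)
    k=((c<90)&(roi>0)).astype(np.uint8)
    # knob: component nearest to expected knob mid
    N,L,st,ce=cv2.connectedComponentsWithStats(k)
    e=(proj(g,(*co[n],Z[n][1]-.008))-[x-r,y-r]+.5)*S
    j=1+np.argmin([np.linalg.norm(ce[i]-e)+(1e3 if st[i,4]<200 else 0) for i in range(1,N)])
    u=ce[j]/S-.5+[x-r,y-r]
    w=((c>185)&(roi>0)).astype(np.uint8); cs,_=cv2.findContours(w,cv2.RETR_EXTERNAL,cv2.CHAIN_APPROX_NONE)
    h=cv2.convexHull(max(cs,key=cv2.contourArea))[:,0,:]/S-.5+[x-r,y-r]
    pts=np.array([ray(g,*p,Z[n][0])[:2] for p in h]).astype(np.float32)
    (cx,cy),R=cv2.minEnclosingCircle(pts)
    kp=ray(g,*u,Z[n][1]-.008)[:2]
    print(n,'knob off mm',np.round(1000*(kp-co[n]),1),'lid off',np.round(1000*(np.array([cx,cy])-co[n]),1),'R',round(1000*R,1))
for n in('xl','l','m'): fit(t,n)
print('scene')
for n in co: fit(s,n)
d=cv2.absdiff(np.load('pics/top0.npz')['image'],t['image'])[70:140,365:420]; print('cup diff',d.mean())
d=cv2.absdiff(np.load('pics/scene0.npz')['image'],s['image']); print('napkin',d[150:210,333:385].mean(),'cups',d[270:345,160:205].mean())
c=s['image'][170:310,200:350]; cv2.imwrite('pics/c15.png',cv2.resize(c,None,fx=4,fy=4,interpolation=cv2.INTER_CUBIC)[:,:,::-1])
E
```

```text
xl knob off mm [0.4 2.7] lid off [1.1 1.1] R 35.6
l knob off mm [-1.6  0.1] lid off [-1.7 -1.2] R 33.1
m knob off mm [-1.8 -1.1] lid off [-2.1 -1.5] R 30.8
scene
xl knob off mm [1.8 2.1] lid off [ 1.4 -0.2] R 37.4
l knob off mm [-0.6 -0.2] lid off [2.6 1.2] R 36.1
m knob off mm [-8.3 -3.4] lid off [0.9 0.1] R 38.3
s knob off mm [ 2.1 -0.9] lid off [-1.2 -4.3] R 27.6
cup diff 6.6595670995670995
napkin 2.415277777777778 cups 0.5902222222222222
```

View pics/c15.png

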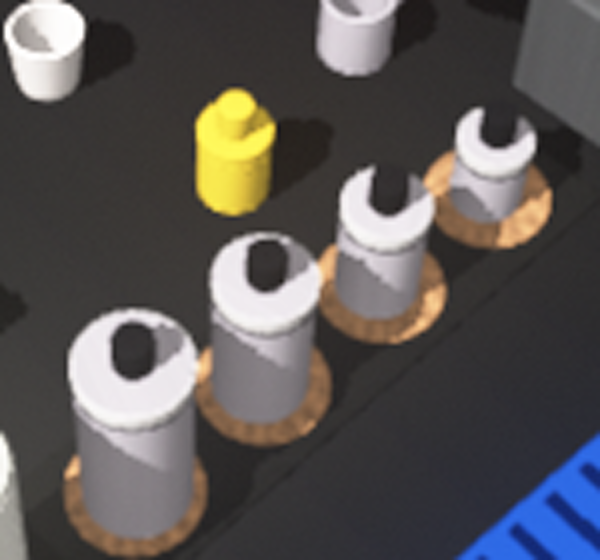

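The close crop shows all four upright and centred, in descending order. The M knob reading in the scene view (−8 mm) is an outlier: the dark knob merges with the dark counter behind it, and the other three M readings are within 3 mm. Handing in.

```bash
python3 -c "
from h import *
go(.45,.2,.25);print(workorder.sign_off())"
```

```text
cm [ -1.3 -10.5  -1.4] at [0.493  0.1029 0.2365] rot [ 1.8e+02 -1.0e-01  1.7e+01] F [ 0.1  1.  -0.4] w 46.0 t 25.22
the job is handed in; nothing more can be done
None
```

I lifted each canister by its knob and set it on its coaster: 160, 135, 110 and 85 mm, counted from the paper cups. The job was handed in at 25.2 s of the 128 s allowed, with the gripper open and clear of everything.

**Placement:** the last images show all four upright. By lid and knob fits they are within about 5 mm of their coaster centres, against the 15 mm allowed. S was hidden by the arm in the top view, so its position was checked only in the scene view.

**Cups and napkin holder:** they look unmoved, with almost no change from the first scene image.

**Readings that disagreed:** the scene view's knob reading for M was about 9 mm off. I put this down to the dark knob merging with the dark counter, because M's other readings were within 3 mm. The scene view's lid circles also came out 4–11 mm too large in radius, so I trusted those fits less; for S they are all there is.

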